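# Make up two mosaic repair kits

## Robot

A 6-joint arm with a two-finger parallel gripper is mounted at the origin on the work surface. World frame = base frame: x ahead of the robot, y to its left, z up, the work surface at z = 0. Lengths are in m, angles in rad, forces in N, time in s.
With the tool pointing down it reaches from about 0.25 to 0.8 m from the base axis. Payload 3.9 kg.
Tool frame: the origin (TCP) lies midway between the tips of the shut fingers; the grasp point (between the pads) lies env.tcp_to_grasp behind it (env.tcp_to_grasp is the distance from the TCP to the grasp point, in m); z points along the fingers, y is the line along which they close (so a half turn about z gives the same grasp; the last joint's range is limited). The gripper opens to 85 mm and grips with 20 to 120 N. Pads are 22 mm wide; open, the fingers measure 114 mm over their backs; the gripper's body (76 mm by 85 mm) begins 54 mm behind the grasp point. The pads swing forward as they close: fully open they stand 13 mm farther back than shut.
Start: joints at [1.167, 0.26, -0.138, 1.173, 0, 1.571], TCP at [0.206, 0.483, 0.231] pointing down, gripper open.
Joint ranges: [-2.78, 2.78], [-0.83, 1.72], [-1.28, 1.37], [-1.9, 2.12], [-1.57, 1.48], [-3.14, 3.14]. Speed limits (rad/s): [2.57, 2.57, 3.14, 3.14, 3.14, 3.14].

## Interface

Orientations are given as [roll, pitch, yaw] about the fixed x, y, z axes, in that order (R = Rz(yaw) Ry(pitch) Rx(roll)).
In Python, from cell import env gives the robot as it stands. The module is installed in compiled form; this text tells all that it offers.
- The arm moves only by the shell command python3 -m inch 'ROWS' [FORCE]. ROWS is a JSON object of lists of equal length, an entry for each row: "xyz": the shift along the tool's x, y, z in m, a list of three; "roll": the turn about the tool's z in rad; "claw": the finger opening in m, from 0 to 0.0854. In form: {"xyz": [[x, y, z], ...], "roll": [roll, ...], "claw": [claw, ...]}. A call has 1 to 10 rows; each row is the pose to reach, as a shift and turn from the pose commanded when the call began, along the tool's axes at that moment; what a row does not reach only later rows make up. A row lasts 1/8 s, in which the tool goes at most 62.5 mm and 10.7 degrees, less where a joint would pass 70% of its speed; a pose out of reach is approached as far as the arm can. A call with a gripper value outside its range is refused whole. The fingers move at their own pace and stop on an object; FORCE is the grip in N (left out, the last holds). Time passes only in rows, so rows that repeat a pose let the fingers close. It gives the time, the measured TCP pose, the force, the opening and the grip force at its end, in the units of the state.
- env.state(): the state, without advancing time (a new reading comes with each control period).
- env.capture(name): name is "side" or "top"; returns a dict with "frame" (400x640x3 uint8, blue, green, red), "z_map" (400x640 float32, m along the optical axis (not along the pixel's ray), 0 where there is no reading), "fx", "fy", "cx", "cy" (pixels), "R" (3x3) and "t" (3): a world point X has camera coordinates R X + t. Camera axes: x right, y down, z forward; pixel columns grow to the right and rows downward; lengths in m; the calibration is good to about 2 mm. A picture is of the moment at which its call begins.
- env.finish_job(): hands the job in; it is judged then, once.
Trained networks look in a picture, given as the dict that the camera call returned (one of the last four; its "shot" number tells which), for a name from the list of things; names that differ only in an ending like _2 or _b are one class to them, and where a whole thing is asked for, a point or a joint stands for the part that bears it (a point fixed in the world has none). Each returns a list of dicts, best first, with "p" (0 to 1); they miss things now and then, are a little off and sometimes report something else, mostly with a low value. They report only what shows in the picture. A call takes as long as a camera call. They do not tell look-alikes from the thing itself.
- env.masks_of(picture, query): "mask" (400x640 bool, what is visible of it).
- env.spot_point(picture, query): "centre" ([x, y, z] in m, in world coordinates, good to about 4 mm: a listed point, or the origin of a listed thing).
The state is a dict: "t": time; "joint_pos": joint angles; "qd": joint speeds; "joint_torque": joint torques, N m; "position": TCP position; "tool_rot": TCP orientation; "contact_force": force on the tool from outside, world axes, zero at the start; "torque": the same for the moment, N m; "width": opening from 0.0 (shut) to 1.0 (fully open); "grip_force": force on a finger pad.
Only numpy, scipy, OpenCV 4.12 (cv2) and the standard library are available. Lean on these libraries where they do the work, as an engineer would, in place of code of your own. Each camera call takes 0.05 s, during which the arm holds its last target. There are 200 camera calls.

## Task

Make up the two repair kits: put the dark mosaic fragment and the amber jar with the black cap into the blue tray, and the cream mosaic fragment, the white jar with the orange cap and the rubbing stone into the yellow tray. Set each one on the painted outline of its own shape, centred on it and lined up with it, fragments and stone flat with the same side up as now, jars upright. Leave the trays where they stand, and do not disturb the red fragment or the green jar.

Things in the scene. Friction and masses are not known exactly. Their poses are not given: they have to be found in the camera images.
- blue_tray: Blue kit tray, 133 x 168 mm, 2 compartments, white outlines. Floor 4 mm thick; outer walls 12 mm, dividers 8 mm above it. Origin: centre of the underside; y along the row of compartments, z up; loose, 1.2 kg. Compartments 125 (x) x 77 mm; outlines at x 0: rectangle 80 (x) x 50 mm for a fragment at y +40 mm; disc 56 mm for a jar at y -40 mm.
- yellow_tray: Yellow kit tray, 133 x 248 mm, 3 compartments, black outlines. Floor 4 mm thick; outer walls 12 mm, dividers 8 mm above it. Origin: centre of the underside; y along the row of compartments, z up; loose, 1.2 kg. Compartments 125 (x) x 77 mm; outlines at x 0: disc 56 mm for a jar at y +80 mm; rectangle 80 (x) x 50 mm for a fragment at y 0; bar 114 (x) x 36 mm for the stone at y -80 mm.
- dark_fragment: mosaic fragment: a plaster block 70 x 40 mm and 31 mm high, its top studded with near-black stone cubes; origin at the centre of its underside, x along its 70 mm length, z up; about 0.15 kg; belongs to the blue kit
- cream_fragment: mosaic fragment: a plaster block 70 x 40 mm and 31 mm high, its top studded with cream and sand-coloured stone cubes; origin at the centre of its underside, x along its 70 mm length, z up; about 0.15 kg; belongs to the yellow kit
- amber_jar: closed jar, upright, 40 mm across and 62 mm high, amber-brown with a black cap; origin at the centre of its underside, z up; about 0.11 kg; belongs to the blue kit
- white_jar: closed jar, upright, 40 mm across and 62 mm high, white with an orange cap; origin at the centre of its underside, z up; about 0.11 kg; belongs to the yellow kit
- rubbing_stone: rubbing stone: a plain bar 100 x 28 mm and 30 mm high, lower half rust-brown, top dark grey-green; origin at the centre of its underside, x along its 100 mm length, z up; about 0.18 kg; belongs to the yellow kit
- red_fragment: mosaic fragment: a plaster block 70 x 40 mm and 31 mm high, its top studded with brick-red stone cubes; origin at the centre of its underside, x along its 70 mm length, z up; about 0.15 kg; not wanted, to be left where it is
- green_jar: closed jar, upright, 40 mm across and 62 mm high, green with a red cap; origin at the centre of its underside, z up; about 0.11 kg; not wanted, to be left where it is
Things that resemble listed ones, but are neither listed nor needed, are in the scene too. What is shaped like the amber_jar but purple is not meant. What is shaped like the white_jar but purple is not meant.

How it is judged:
By the outcome, as a careful person would: the job done as asked, in the order asked, and still so for the second after the job is handed in, with the robot touching nothing.
It also fails if it takes over 141 s, if anything falls off the work surface, if the arm or the gripper's body presses on something with over 40 N, if the wrist force passes 120 N, or if a joint passes its speed limit or range.

## Working session

There is one attempt and no reset: what is moved stays moved. The work goes in short steps, Python scripts to look and compute and a shell command to move; the robot and the scene stay as the last step left them, time stands still between calls to the robot, and variables do not carry over. Pictures are saved under pics/ and viewed, at most 14 in all, crops included, and the job is handed in when it is done.

```bash
mkdir -p pics; python3 - <<'E'
from cell import env
import cv2
s=env.state();print(s['t'],s['position'],s['tool_rot'],env.tcp_to_grasp)
for n in("top","side"):
    p=env.capture(n);cv2.imwrite(f"pics/{n}0.png",p["frame"]);print(n,p["fx"],p["R"],p["t"])
    for q in "blue_tray yellow_tray dark_fragment cream_fragment amber_jar white_jar rubbing_stone red_fragment green_jar".split():
        print(q,[(round(d["p"],2),[round(float(v),3) for v in d["centre"]]) for d in env.spot_point(p,q)][:4])
E
```

```text
0.0 [0.20601244 0.48216006 0.23048817] [-3.13968516e+00  9.00566926e-06  2.73780039e+00] 0.0187
top 480.1637384795273 [[ 0.01811234 -0.99982173  0.00533354]
 [-0.99174741 -0.01864272 -0.1268445 ]
 [ 0.12692132 -0.00299208 -0.99190828]] [-0.00803586  0.598225    1.43769035]
blue_tray [(0.62, [0.444, 0.147, 0.002])]
yellow_tray [(0.64, [0.466, -0.152, -0.002])]
dark_fragment [(0.72, [0.453, -0.409, 0.001])]
cream_fragment [(0.58, [0.65, -0.173, 0.002])]
amber_jar [(0.44, [0.713, 0.099, 0.0]), (0.44, [0.657, -0.079, 0.004]), (0.43, [0.669, 0.013, 0.002])]
white_jar [(0.67, [0.635, 0.164, 0.003]), (0.48, [0.72, 0.193, 0.001])]
rubbing_stone [(0.81, [0.613, -0.348, -0.004]), (0.28, [0.478, 0.391, 0.001])]
red_fragment [(0.86, [0.597, 0.329, 0.006])]
green_jar [(0.68, [0.478, 0.391, 0.001])]
side 382.43390527397474 [[-0.98127184 -0.19234822  0.01037949]
 [-0.13628239  0.65515046 -0.74310496]
 [ 0.13613479 -0.73060252 -0.66909438]] [0.5797455  0.11859748 0.88043581]
blue_tray [(0.7, [0.44, 0.148, -0.0])]
yellow_tray [(0.85, [0.463, -0.151, 0.001])]
dark_fragment [(0.64, [0.457, -0.413, -0.002])]
cream_fragment [(0.61, [0.647, -0.173, 0.001])]
amber_jar [(0.91, [0.712, 0.101, -0.003]), (0.68, [0.654, -0.082, 0.004])]
white_jar [(0.56, [0.718, 0.198, -0.001]), (0.55, [0.631, 0.162, -0.004])]
rubbing_stone [(0.67, [0.611, -0.342, 0.001])]
red_fragment [(0.67, [0.601, 0.327, -0.002])]
green_jar [(0.96, [0.475, 0.388, 0.002])]
```

View pics/top0.png

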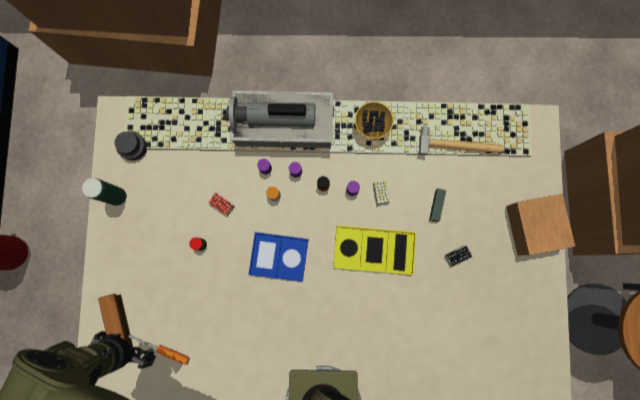

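View pics/side0.png

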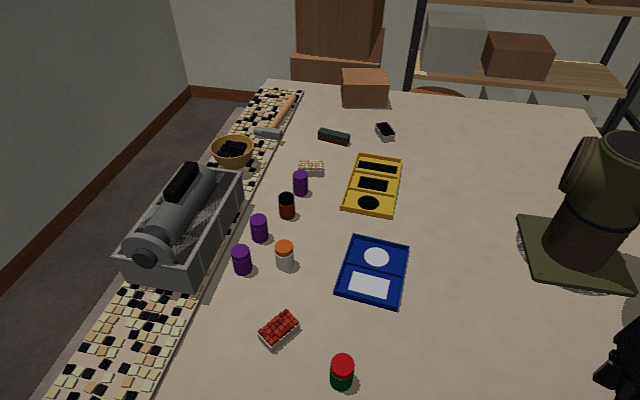

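Top view: the amber jar with the black cap is at (323,184) and the white jar with the orange cap at (273,193). The purple look-alikes are at (264,166), (295,169) and (353,188), ruled out by colour. I'll confirm with a crop and measure the poses.

```bash
cat > h.py <<'E'
from cell import env
import cv2, numpy as np
def world(p):
    v,u=np.mgrid[0:400,0:640]; z=p["z_map"]
    c=np.stack([(u-p["cx"])/p["fx"]*z,(v-p["cy"])/p["fy"]*z,z],-1)
    W=(c-p["t"])@p["R"]; W[z==0]=np.nan
    return W
def top(W,xy,zlo,zhi,r):
    "points in a height band near xy -> min-area rectangle centre, size, yaw of the long side (deg)"
    m=(np.hypot(W[...,0]-xy[0],W[...,1]-xy[1])<r)&(W[...,2]>zlo)&(W[...,2]<zhi)
    P=W[m]
    if len(P)<5: return None
    (c,s,a)=cv2.minAreaRect((P[:,:2]*1000).astype(np.float32))
    if s[0]<s[1]: a+=90; s=s[::-1]
    a=(a+90)%180-90
    return np.round(c,1),np.round(s,1),round(a,1),len(P),np.round(np.median(P[:,2])*1000,1)
E
python3 - <<'E'
from h import *
objs=dict(dark=((.455,-.411),.023,.05,.06),cream=((.648,-.173),.023,.05,.055),stone=((.612,-.345),.02,.05,.07),amber=((.667,.012),.052,.08,.035),white=((.633,.163),.052,.08,.035),
 red=((.599,.328),.023,.05,.06),green=((.477,.39),.052,.08,.04),blue=((.442,.148),.009,.03,.12),yellow=((.465,-.152),.009,.03,.155))
for n in("top","side"):
    p=env.capture(n);W=world(p)
    print(n,"table z",[np.round(np.nanmedian(W[(np.hypot(W[...,0]-.3,W[...,1])<.05)][:,2])*1000,1)])
    for k,a in objs.items(): print(k,*top(W,*a))
    # painted outlines: white in blue, dark in yellow
    for t,a in(("blue",objs["blue"]),("yellow",objs["yellow"])):
        hsv=cv2.cvtColor(p["frame"],cv2.COLOR_BGR2HSV)
        near=(np.hypot(W[...,0]-a[0][0],W[...,1]-a[0][1])<a[3])&(W[...,2]<.012)
        near=near&((hsv[...,1]<60)&(hsv[...,2]>190) if t=="blue" else hsv[...,2]<60)
        nl,lab,st,_=cv2.connectedComponentsWithStats(near.astype(np.uint8))
        for i in range(1,nl):
            if st[i,4]>100:
                P=W[lab==i];c,s,an=cv2.minAreaRect((P[:,:2]*1000).astype(np.float32));print("  outline",t,np.round(P.mean(0)*1000,1),np.round(c,1),np.round(s,1),round(an,1))
    if n=="top": cv2.imwrite("pics/crop.png",cv2.resize(p["frame"][150:280,190:480],None,fx=2.7,fy=2.7,interpolation=cv2.INTER_CUBIC))
E
```

```text
top table z [np.float64(-0.0)]
dark [ 456.5 -407.7] [68.7 39.3] -63.2 267 30.0
cream [ 649.7 -169.9] [69.6 40. ] 12.0 253 29.8
stone [ 613.  -345.4] [100.7  30.3] -12.5 307 30.0
amber [670.   12.2] [37.3 33.9] 88.0 130 61.5
white [635.8 165.4] [37.6 37. ] 70.9 132 61.9
red [603.3 329.2] [70.5 39.4] 54.7 251 30.3
green [477.5 390.8] [37.9 36.4] 63.3 138 61.4
blue [424.8 149.1] [214.  172.4] 83.6 472 12.8
yellow [ 458.3 -153.8] [285.  269.1] -58.1 679 13.2
  outline blue [5.369e+02 1.466e+02 2.000e-01] [538.7 143.4] [163.3  45.1] 84.8
  outline blue [446.9 185.8   4.5] [447.1 185.8] [47.7 76.2] 84.5
  outline blue [438.3 106.2   4.5] [438.2 106.8] [49.4 49.7] 1.2
  outline yellow [ 462.6 -230.6    4.3] [ 462.9 -230.7] [ 32.  107.3] 86.6
  outline yellow [ 468.4 -150.7    4.6] [ 468.5 -151. ] [44.8 74.5] 85.0
  outline yellow [474.1 -71.    4.6] [473.9 -71.1] [46.9 47.3] 0.1
side table z [np.float64(-0.5)]
dark [ 452.4 -408.1] [70.8 37.8] -63.8 166 29.8
cream [ 646.2 -169.8] [65.2 40.8] 10.8 212 30.2
stone [ 608.7 -346.3] [100.6  33.5] -13.1 242 28.8
amber [666.3  13. ] [38.8 36.7] 80.6 175 61.3
white [632.3 165.9] [38.2 36.9] 86.4 251 61.6
red [600.  328.7] [69.3 40.6] 52.9 750 30.6
green [474.3 390.8] [38.1 37.4] -47.7 486 61.7
blue [440.7 145.5] [172. 133.] 83.5 800 14.6
yellow [ 509.6 -154.2] [253.7 220. ] 86.1 617 14.1
  outline yellow [ 461.  -230.8    4.1] [ 461.9 -231.2] [ 38.6 110.3] 87.2
  outline yellow [ 466.8 -151.     4.2] [ 467.4 -151.4] [54.  77.3] 87.4
  outline yellow [472.3 -70.7   4.3] [472.6 -70.8] [53.4 52.5] 74.6
```

View pics/crop.png

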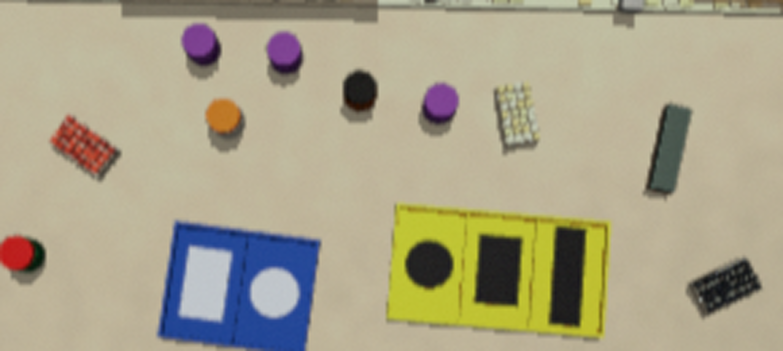

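The crop confirms it: black cap on amber at (360,90) in the crop, orange cap at (224,117), and the purple ones excluded. Next is a helper that works out the rows.

```bash
cat > go.py <<'E'
import sys
from h import *
from scipy.spatial.transform import Rotation as Ro
x,y,z,yaw=map(float,sys.argv[1:5])   # mm, mm, mm, deg of tool yaw
s=env.state();R=Ro.from_euler("xyz",s["tool_rot"]).as_matrix()
d=R.T@(np.array([x,y,z])/1000-s["position"])
cy=np.degrees(s["tool_rot"][2]);dy=(yaw-cy+180)%360-180
print("shift",np.round(d,4),"roll",round(-np.radians(dy),4),"rows",max(np.linalg.norm(d)/.0625,abs(dy)/10.7).round(1),"j",np.round(s["joint_pos"],2),"t",s["t"])
E
python3 go.py 454.5 -407.9 150 206.5
```

```text
shift [-0.5782 -0.7215  0.0813] roll -0.8663 rows 14.9 j [ 1.17  0.26 -0.14  1.17  0.    1.57] t 1.1
```

```bash
python3 -m inch '{"xyz":[[-0.058,-0.072,0.008],[-0.116,-0.144,0.016],[-0.174,-0.216,0.024],[-0.232,-0.288,0.032],[-0.289,-0.361,0.04],[-0.347,-0.433,0.048],[-0.405,-0.505,0.056],[-0.463,-0.577,0.064],[-0.52,-0.649,0.072],[-0.578,-0.7215,0.081]],"roll":[-0.087,-0.174,-0.261,-0.348,-0.435,-0.522,-0.609,-0.696,-0.783,-0.866],"claw":[0.0854,0.0854,0.0854,0.0854,0.0854,0.0854,0.0854,0.0854,0.0854,0.0854]}' 60; python3 go.py 454.5 -407.9 150 206.5
```

```text
t: 2.35
position: [0.3741, -0.119, 0.1776]
tool_rot: [-3.141, 0.002, -2.677]
contact_force: [2.0, 0.5, 0.7]
width: 0.997
grip_force: 0.0
shift [ 0.0575 -0.2943  0.0277] roll 0.0018 rows 4.8 j [-0.31  0.07 -0.53  0.98  0.   -0.77] t 2.35
```

```bash
python3 -m inch '{"xyz":[[0.0575,-0.294,0.028],[0.0575,-0.294,0.028],[0.0575,-0.294,0.028],[0.0575,-0.294,0.028],[0.0575,-0.294,0.028],[0.0575,-0.294,0.028],[0.0575,-0.294,0.028],[0.0575,-0.294,0.028],[0.0575,-0.294,0.028]],"roll":[0,0,0,0,0,0,0,0,0],"claw":[0.0854,0.0854,0.0854,0.0854,0.0854,0.0854,0.0854,0.0854,0.0854]}'; python3 go.py 454.5 -407.9 4 206.5
```

```text
t: 3.48
position: [0.4531, -0.4045, 0.1498]
tool_rot: [-3.141, 0.0, -2.678]
contact_force: [0.4, -0.6, 0.2]
width: 0.996
grip_force: 0.0
shift [ 0.0003 -0.0036  0.1458] roll 0.0009 rows 2.3 j [-0.73  0.44 -0.08  1.05  0.   -1.19] t 3.475
```

```bash
python3 -m inch '{"xyz":[[0,-0.0035,0.04],[0,-0.0035,0.08],[0,-0.0035,0.11],[0,-0.0035,0.13],[0,-0.0035,0.14],[0,-0.0035,0.146],[0,-0.0035,0.146],[0,-0.0035,0.146]],"roll":[0,0,0,0,0,0,0,0],"claw":[0.0854,0.0854,0.0854,0.0854,0.0854,0.0854,0.0854,0.0854]}'; python3 go.py 454.5 -407.9 4 206.5
python3 -m inch '{"xyz":[[0,0,0],[0,0,0],[0,0,0],[0,0,0],[0,0,0],[0,0,0]],"roll":[0,0,0,0,0,0],"claw":[0.05,0.05,0.05,0.05,0.05,0.05]}' 60
```

```text
t: 4.47
position: [0.4553, -0.4092, 0.0042]
tool_rot: [-3.14, 0.001, -2.679]
contact_force: [0.1, -0.5, -0.3]
width: 1.001
grip_force: 0.0
shift [0.0001 0.0015 0.0002] roll -0.0003 rows 0.0 j [-0.73  0.58 -0.27  0.73  0.   -1.19] t 4.475
t: 5.22
position: [0.4554, -0.4093, 0.0045]
tool_rot: [-3.14, 0.001, -2.679]
contact_force: [0.0, 0.3, 6.3]
width: 0.8
grip_force: 68.5
```

```bash
python3 -m inch '{"xyz":[[0,0,-0.02],[0,0,-0.05],[0,0,-0.09],[0,0,-0.12],[0,0,-0.12],[0,0,-0.12]],"roll":[0,0,0,0,0,0],"claw":[0.05,0.05,0.05,0.05,0.05,0.05]}'; python3 go.py 446 185.8 110 263.8
```

```text
t: 5.98
position: [0.4541, -0.4081, 0.1221]
tool_rot: [3.14, -0.001, -2.679]
contact_force: [-0.4, -0.3, -2.7]
width: 0.801
grip_force: 68.1
shift [-0.2576  0.5352  0.0128] roll -1.0004 rows 9.5 j [-0.73  0.47 -0.11  0.99 -0.   -1.19] t 5.975
```

```bash
python3 -m inch '{"xyz":[[-0.01,0.02,0],[-0.03,0.065,0],[-0.055,0.114,0],[-0.08,0.166,0],[-0.105,0.218,0],[-0.13,0.27,0],[-0.155,0.322,0],[-0.18,0.374,0],[-0.205,0.426,0],[-0.225,0.468,0]],"roll":[-0.05,-0.13,-0.23,-0.33,-0.43,-0.53,-0.63,-0.73,-0.83,-0.92],"claw":[0.05,0.05,0.05,0.05,0.05,0.05,0.05,0.05,0.05,0.05]}';
python3 -m inch '{"xyz":[[0,0,0],[0,0,0],[0,0,0]],"roll":[0,0,0],"claw":[0.05,0.05,0.05]}'; python3 go.py 446 185.8 60 263.8
```

```text
t: 7.22
position: [0.4457, 0.1123, 0.1216]
tool_rot: [3.139, -0.001, -1.755]
contact_force: [0.9, -0.2, -1.5]
width: 0.802
grip_force: 68.0
t: 7.6
position: [0.4469, 0.1093, 0.1226]
tool_rot: [3.14, -0.001, -1.762]
contact_force: [-1.4, 0.1, -1.7]
width: 0.799
grip_force: 68.1
shift [-0.0751  0.0153  0.0626] roll -0.0825 rows 1.6 j [ 0.24  0.23 -0.48  0.86 -0.   -1.14] t 7.6
```

```bash
python3 -m inch '{"xyz":[[-0.035,0.007,0.02],[-0.065,0.013,0.045],[-0.075,0.0153,0.0626],[-0.075,0.0153,0.0626],[-0.075,0.0153,0.0626],[-0.075,0.0153,0.0626]],"roll":[-0.04,-0.0825,-0.0825,-0.0825,-0.0825,-0.0825],"claw":[0.05,0.05,0.05,0.05,0.05,0.05]}'; python3 go.py 446 185.8 9 263.8;python3 go.py 446 185.8 9 263.8
```

```text
t: 8.35
position: [0.4472, 0.1864, 0.0615]
tool_rot: [-3.14, 0.001, -1.678]
contact_force: [0.6, -0.3, -0.9]
width: 0.797
grip_force: 68.0
shift [0.0008 0.0012 0.0525] roll 0.0006 rows 0.8 j [ 0.4   0.33 -0.52  0.71 -0.   -1.07] t 8.35
shift [0.0008 0.0012 0.0525] roll 0.0006 rows 0.8 j [ 0.4   0.33 -0.52  0.71 -0.   -1.07] t 8.35
```

```bash
python3 -m inch '{"xyz":[[0.0008,0.001,0.02],[0.0008,0.001,0.038],[0.0008,0.001,0.046],[0.0008,0.001,0.0495],[0.0008,0.001,0.052],[0.0008,0.001,0.0525],[0.0008,0.001,0.0525]],"roll":[0,0,0,0,0,0,0],"claw":[0.05,0.05,0.05,0.05,0.05,0.05,0.05]}'
python3 -m inch '{"xyz":[[0,0,0],[0,0,0],[0,0,0],[0,0,0],[0,0,-0.02],[0,0,-0.05],[0,0,-0.09],[0,0,-0.09],[0,0,-0.09]],"roll":[0,0,0,0,0,0,0,0,0],"claw":[0.08,0.084,0.084,0.084,0.084,0.084,0.084,0.084,0.084]}'; python3 go.py 668 12.6 110 263.8
```

```text
t: 9.22
position: [0.4457, 0.1865, 0.0085]
tool_rot: [-3.141, 0.0, -1.677]
contact_force: [-1.1, -0.2, 0.2]
width: 0.804
grip_force: 68.1
t: 10.35
position: [0.4451, 0.1863, 0.0978]
tool_rot: [3.141, -0.0, -1.677]
contact_force: [0.7, 0.1, -0.4]
width: 0.985
grip_force: 0.0
shift [ 0.1491 -0.24   -0.0122] roll 0.0021 rows 4.5 j [ 0.4   0.29 -0.47  0.81 -0.   -1.07] t 10.35
```

```bash
python3 -m inch '{"xyz":[[0.02,-0.03,-0.012],[0.05,-0.08,-0.012],[0.08,-0.13,-0.012],[0.11,-0.18,-0.012],[0.135,-0.22,-0.012],[0.149,-0.24,-0.012],[0.149,-0.24,-0.012],[0.149,-0.24,-0.012],[0.149,-0.24,-0.012]],"roll":[0,0,0,0,0,0,0,0,0],"claw":[0.084,0.084,0.084,0.084,0.084,0.084,0.084,0.084,0.084]}'; python3 go.py 668 12.6 20 263.8
python3 - <<'E'
from h import *
for n in("top","side"):
    p=env.capture(n);W=world(p);print(n,*top(W,(.446,.186),.026,.05,.06))
    if n=="side":cv2.imwrite("pics/s1.png",cv2.resize(p["frame"][150:330,230:450],None,fx=3,fy=3))
E
```

```text
t: 11.48
position: [0.6669, 0.0138, 0.1097]
tool_rot: [3.14, -0.0, -1.676]
contact_force: [0.4, 0.0, 0.0]
width: 0.982
grip_force: 0.0
shift [ 0.001  -0.0013  0.0897] roll 0.0033 rows 1.4 j [ 0.02  0.57  0.03  1.04  0.   -1.45] t 11.475
top [449.  185.2] [68.9 40.2] -6.0 260 34.4
side [445.2 185.9] [69.1 41.8] -7.0 545 34.2
```

View pics/s1.png

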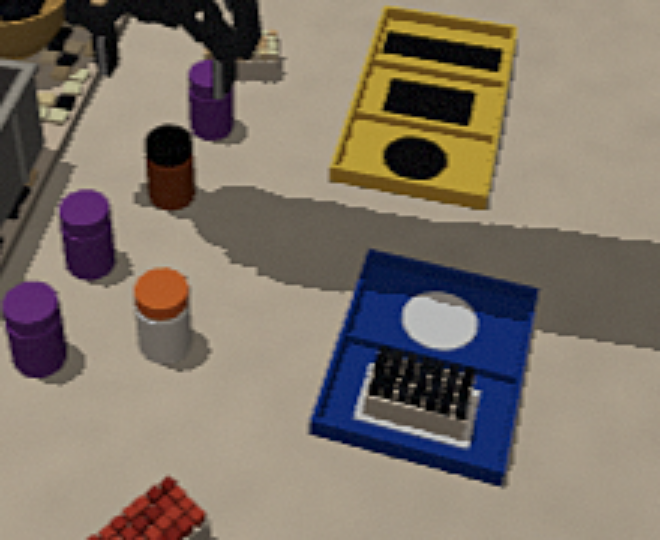

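The dark fragment sits centred on the white rectangle (crop ~(420,400)). Now the amber jar.

```bash
python3 -m inch '{"xyz":[[0.0005,-0.001,0.03],[0.0005,-0.001,0.055],[0.0005,-0.001,0.075],[0.0005,-0.001,0.086],[0.0005,-0.001,0.09],[0.0005,-0.001,0.09]],"roll":[0,0,0,0,0,0],"claw":[0.084,0.084,0.084,0.084,0.084,0.084]}'
python3 -m inch '{"xyz":[[0,0,0],[0,0,0],[0,0,0],[0,0,0],[0,0,0],[0,0,0],[0,0,-0.02],[0,0,-0.06],[0,0,-0.1],[0,0,-0.1]],"roll":[0,0,0,0,0,0,0,0,0,0],"claw":[0.02,0.02,0.02,0.02,0.02,0.02,0.02,0.02,0.02,0.02]}' 40; python3 go.py 437.5 106.3 100 263.8
```

```text
t: 12.32
position: [0.6695, 0.0123, 0.0206]
tool_rot: [-3.141, 0.0, -1.677]
contact_force: [-0.2, 0.3, -0.0]
width: 0.983
grip_force: 0.0
t: 13.58
position: [0.6717, 0.0122, 0.1236]
tool_rot: [-3.135, 0.001, -1.677]
contact_force: [0.2, -0.3, -1.1]
width: 0.453
grip_force: 40.4
shift [-0.0687  0.243   0.022 ] roll 0.0021 rows 4.1 j [ 0.02  0.56  0.06  1.06 -0.   -1.45] t 13.575
```

```bash
python3 -m inch '{"xyz":[[-0.007,0.024,0],[-0.02,0.07,0],[-0.034,0.12,0],[-0.048,0.17,0],[-0.06,0.213,0],[-0.066,0.235,0],[-0.0687,0.243,0.01],[-0.0687,0.243,0.022],[-0.0687,0.243,0.022],[-0.0687,0.243,0.022]],"roll":[0,0,0,0,0,0,0,0,0,0],"claw":[0.02,0.02,0.02,0.02,0.02,0.02,0.02,0.02,0.02,0.02]}'; python3 go.py 437.5 106.3 25 263.8; 
```

```text
t: 14.82
position: [0.4357, 0.106, 0.0978]
tool_rot: [3.141, -0.0, -1.678]
contact_force: [0.3, -0.1, -0.4]
width: 0.452
grip_force: 40.6
shift [-0.0005 -0.0018  0.0728] roll 0.0014 rows 1.2 j [ 0.24  0.24 -0.55  0.78 -0.   -1.23] t 14.825
```

```bash
python3 -m inch '{"xyz":[[0,-0.0015,0.03],[0,-0.0015,0.05],[0,-0.0015,0.062],[0,-0.0015,0.068],[0,-0.0015,0.071],[0,-0.0015,0.0725],[0,-0.0015,0.0725],[0,-0.0015,0.0725]],"roll":[0,0,0,0,0,0,0,0],"claw":[0.02,0.02,0.02,0.02,0.02,0.02,0.02,0.02]}'
python3 -m inch '{"xyz":[[0,0,0],[0,0,0],[0,0,0],[0,0,0],[0,0,-0.02],[0,0,-0.05],[0,0,-0.09],[0,0,-0.09],[0,0,-0.09]],"roll":[0,0,0,0,0,0,0,0,0],"claw":[0.06,0.07,0.084,0.084,0.084,0.084,0.084,0.084,0.084]}'; python3 go.py 648 -169.9 110 281.4
```

```text
t: 15.82
position: [0.4366, 0.1062, 0.026]
tool_rot: [-3.141, 0.0, -1.677]
contact_force: [-0.0, 0.6, -0.6]
width: 0.454
grip_force: 40.6
t: 16.95
position: [0.4361, 0.106, 0.1154]
tool_rot: [3.141, -0.0, -1.677]
contact_force: [0.5, 0.3, 0.3]
width: 0.977
grip_force: 0.0
shift [ 0.2519 -0.24    0.0053] roll -0.3051 rows 5.6 j [ 0.24  0.22 -0.52  0.83  0.   -1.23] t 16.95
```

```bash
python3 -m inch '{"xyz":[[0.03,-0.03,0],[0.075,-0.072,0],[0.12,-0.115,0],[0.165,-0.158,0],[0.21,-0.2,0],[0.24,-0.23,0],[0.252,-0.24,0.005],[0.252,-0.24,0.005],[0.252,-0.24,0.005],[0.252,-0.24,0.005]],"roll":[-0.04,-0.1,-0.15,-0.2,-0.25,-0.305,-0.305,-0.305,-0.305,-0.305],"claw":[0.0854,0.0854,0.0854,0.0854,0.0854,0.0854,0.0854,0.0854,0.0854,0.0854]}'; python3 go.py 648 -169.9 4 281.4
python3 - <<'E'
from h import *
for n in("top","side"):
    p=env.capture(n);W=world(p);print(n,*top(W,(.4375,.106),.055,.08,.035),*top(W,(.446,.186),.028,.05,.05))
    if n=="side":cv2.imwrite("pics/s2.png",cv2.resize(p["frame"][110:330,230:450],None,fx=2.6,fy=2.6))
E
```

```text
t: 18.2
position: [0.6475, -0.1685, 0.1109]
tool_rot: [3.141, 0.001, -1.371]
contact_force: [1.0, -0.6, 0.1]
width: 1.001
grip_force: 0.0
shift [ 0.0016 -0.0003  0.1069] roll 0.0013 rows 1.7 j [-0.25  0.57  0.04  1.04  0.   -2.03] t 18.2
top [439.9 106.1] [36.1 35.6] -89.4 133 65.8 [448.4 185.4] [68.9 38.9] -5.4 233 34.9
side [436.2 106.9] [37.7 37.3] 18.1 240 65.2 [445.1 185.5] [67.9 41.1] -5.1 486 34.4
```

View pics/s2.png

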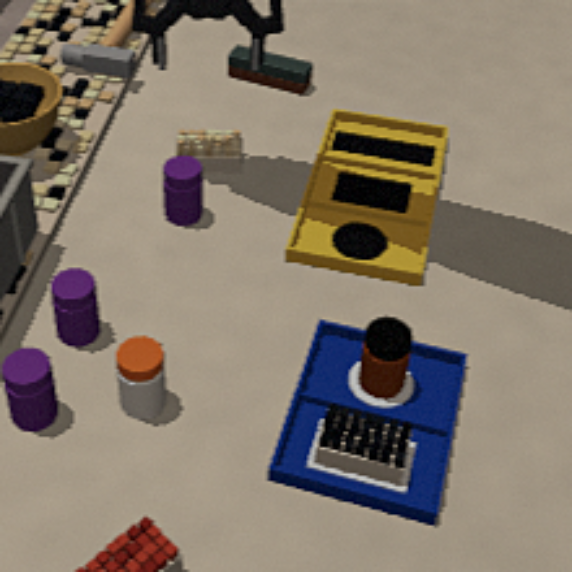

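The blue kit is done: the jar is centred on its disc at (382,380) in the crop. Now the cream fragment.

```bash
python3 -m inch '{"xyz":[[0.001,0,0.035],[0.001,0,0.065],[0.001,0,0.09],[0.001,0,0.101],[0.001,0,0.1065],[0.001,0,0.1065]],"roll":[0,0,0,0,0,0],"claw":[0.0854,0.0854,0.0854,0.0854,0.0854,0.0854]}'
python3 -m inch '{"xyz":[[0,0,0],[0,0,0],[0,0,0],[0,0,0],[0,0,0],[0,0,-0.02],[0,0,-0.06],[0,0,-0.1],[0,0,-0.1],[0,0,-0.1]],"roll":[0,0,0,0,0,0,0,0,0,0],"claw":[0.05,0.05,0.05,0.05,0.05,0.05,0.05,0.05,0.05,0.05]}' 60; python3 go.py 467.7 -150.9 70 265.8
```

```text
t: 19.05
position: [0.6489, -0.1709, 0.0047]
tool_rot: [-3.141, -0.0, -1.372]
contact_force: [-0.2, -0.2, 0.1]
width: 1.004
grip_force: 0.0
t: 20.3
position: [0.6477, -0.1707, 0.1031]
tool_rot: [3.14, 0.001, -1.372]
contact_force: [-1.1, 0.7, -2.6]
width: 0.797
grip_force: 68.2
shift [-0.055   0.1725  0.0334] roll 0.2722 rows 2.9 j [-0.26  0.58  0.03  1.03  0.   -2.03] t 20.3
```

```bash
python3 -m inch '{"xyz":[[-0.007,0.02,0],[-0.02,0.06,0],[-0.035,0.105,0],[-0.047,0.147,0],[-0.053,0.166,0.005],[-0.055,0.1725,0.02],[-0.055,0.1725,0.033],[-0.055,0.1725,0.033],[-0.055,0.1725,0.033]],"roll":[0.05,0.1,0.16,0.22,0.272,0.272,0.272,0.272,0.272],"claw":[0.05,0.05,0.05,0.05,0.05,0.05,0.05,0.05,0.05]}'; python3 go.py 467.7 -150.9 9 265.8
```

```text
t: 21.42
position: [0.469, -0.1511, 0.0709]
tool_rot: [3.141, 0.0, -1.644]
contact_force: [0.0, 0.5, -1.7]
width: 0.797
grip_force: 68.2
shift [-0.0001  0.0013  0.0619] roll 0.0004 rows 1.0 j [-0.31  0.33 -0.49  0.75 -0.   -1.81] t 21.425
```

```bash
python3 -m inch '{"xyz":[[0,0.001,0.02],[0,0.001,0.04],[0,0.001,0.053],[0,0.001,0.059],[0,0.001,0.061],[0,0.001,0.062],[0,0.001,0.062]],"roll":[0,0,0,0,0,0,0],"claw":[0.05,0.05,0.05,0.05,0.05,0.05,0.05]}'
python3 -m inch '{"xyz":[[0,0,0],[0,0,0],[0,0,0],[0,0,0],[0,0,-0.02],[0,0,-0.05],[0,0,-0.1],[0,0,-0.1],[0,0,-0.1]],"roll":[0,0,0,0,0,0,0,0,0],"claw":[0.08,0.084,0.084,0.084,0.084,0.084,0.084,0.084,0.084]}'; python3 go.py 634 165.6 110 263.8
```

```text
t: 22.3
position: [0.468, -0.1511, 0.0099]
tool_rot: [-3.141, -0.0, -1.644]
contact_force: [-0.8, -0.5, 1.8]
width: 0.8
grip_force: 68.7
t: 23.42
position: [0.4673, -0.1509, 0.1089]
tool_rot: [3.142, 0.0, -1.644]
contact_force: [0.0, 0.7, -0.4]
width: 0.984
grip_force: 0.0
shift [-0.3279 -0.1431 -0.0011] roll 0.0351 rows 5.7 j [-0.31  0.29 -0.44  0.84  0.   -1.81] t 23.425
```

```bash
python3 -m inch '{"xyz":[[-0.03,-0.013,-0.005],[-0.08,-0.035,-0.005],[-0.13,-0.057,-0.005],[-0.18,-0.079,-0.005],[-0.23,-0.1,-0.005],[-0.28,-0.122,-0.003],[-0.315,-0.138,-0.001],[-0.328,-0.143,-0.001],[-0.328,-0.143,-0.001],[-0.328,-0.143,-0.001]],"roll":[0,0.01,0.02,0.035,0.035,0.035,0.035,0.035,0.035,0.035],"claw":[0.084,0.084,0.084,0.084,0.084,0.084,0.084,0.084,0.084,0.084]}'; python3 go.py 634 165.6 20 263.8
python3 - <<'E'
from h import *
for n in("top","side"):
    p=env.capture(n);W=world(p);print(n,*top(W,(.4677,-.151),.028,.05,.05))
E
```

```text
t: 24.68
position: [0.633, 0.1642, 0.1096]
tool_rot: [3.14, -0.001, -1.68]
contact_force: [0.0, -0.5, 0.2]
width: 0.984
grip_force: 0.0
shift [-0.0016 -0.001   0.0896] roll -0.0012 rows 1.4 j [ 0.25  0.55 -0.01  1.02 -0.   -1.21] t 24.675
top [ 470.9 -148.8] [68.2 38.2] -4.9 238 34.3
side [ 466.9 -149.1] [67.2 44.4] -4.4 238 33.9
```

```bash
python3 -m inch '{"xyz":[[-0.001,-0.001,0.03],[-0.001,-0.001,0.055],[-0.001,-0.001,0.075],[-0.001,-0.001,0.085],[-0.001,-0.001,0.0895],[-0.001,-0.001,0.0895]],"roll":[0,0,0,0,0,0],"claw":[0.084,0.084,0.084,0.084,0.084,0.084]}'
python3 -m inch '{"xyz":[[0,0,0],[0,0,0],[0,0,0],[0,0,0],[0,0,0],[0,0,0],[0,0,-0.02],[0,0,-0.06],[0,0,-0.1],[0,0,-0.1]],"roll":[0,0,0,0,0,0,0,0,0,0],"claw":[0.02,0.02,0.02,0.02,0.02,0.02,0.02,0.02,0.02,0.02]}' 40; python3 go.py 473.2 -70.9 100 265.8
```

```text
t: 25.52
position: [0.6355, 0.1664, 0.0212]
tool_rot: [-3.141, 0.0, -1.679]
contact_force: [-0.1, -0.2, -0.9]
width: 0.983
grip_force: 0.0
t: 26.78
position: [0.6376, 0.1672, 0.1239]
tool_rot: [-3.136, 0.002, -1.679]
contact_force: [0.7, -0.3, -1.6]
width: 0.453
grip_force: 40.4
shift [0.2545 0.1379 0.0225] roll -0.0348 rows 4.6 j [ 0.26  0.54  0.02  1.04 -0.   -1.21] t 26.775
```

```bash
python3 -m inch '{"xyz":[[0.02,0.011,0],[0.06,0.033,0],[0.11,0.06,0],[0.155,0.084,0],[0.2,0.108,0],[0.235,0.127,0],[0.25,0.136,0.01],[0.2545,0.138,0.0225],[0.2545,0.138,0.0225],[0.2545,0.138,0.0225]],"roll":[0,-0.01,-0.02,-0.035,-0.035,-0.035,-0.035,-0.035,-0.035,-0.035],"claw":[0.02,0.02,0.02,0.02,0.02,0.02,0.02,0.02,0.02,0.02]}'; python3 go.py 473.2 -70.9 25.5 265.8
```

```text
t: 28.02
position: [0.4713, -0.0707, 0.0978]
tool_rot: [3.141, 0.0, -1.643]
contact_force: [0.1, -0.6, -1.8]
width: 0.454
grip_force: 40.5
shift [ 0.     -0.0019  0.0723] roll 0.0015 rows 1.2 j [-0.15  0.28 -0.49  0.8   0.   -1.65] t 28.025
```

```bash
python3 -m inch '{"xyz":[[0,-0.001,0.03],[0,-0.001,0.05],[0,-0.001,0.062],[0,-0.001,0.068],[0,-0.001,0.071],[0,-0.001,0.072],[0,-0.001,0.072],[0,-0.001,0.072]],"roll":[0,0,0,0,0,0,0,0],"claw":[0.02,0.02,0.02,0.02,0.02,0.02,0.02,0.02]}'
python3 -m inch '{"xyz":[[0,0,0],[0,0,0],[0,0,0],[0,0,0],[0,0,-0.02],[0,0,-0.05],[0,0,-0.09],[0,0,-0.09],[0,0,-0.09]],"roll":[0,0,0,0,0,0,0,0,0],"claw":[0.06,0.07,0.084,0.084,0.084,0.084,0.084,0.084,0.084]}'; python3 go.py 610.9 -345.9 110 347.2
```

```text
t: 29.02
position: [0.4718, -0.0717, 0.0265]
tool_rot: [-3.141, -0.0, -1.644]
contact_force: [-1.2, -0.1, -1.3]
width: 0.455
grip_force: 40.5
t: 30.15
position: [0.4713, -0.0716, 0.1159]
tool_rot: [3.141, 0.0, -1.644]
contact_force: [0.7, 0.8, 0.0]
width: 0.981
grip_force: 0.0
shift [ 0.2634 -0.1593  0.0058] roll -1.4205 rows 7.6 j [-0.15  0.26 -0.46  0.85 -0.   -1.65] t 30.15
```

```bash
python3 -m inch '{"xyz":[[0.02,-0.012,0],[0.05,-0.03,0],[0.085,-0.05,0],[0.12,-0.072,0],[0.155,-0.094,0],[0.19,-0.115,0],[0.225,-0.136,0],[0.25,-0.152,0.004],[0.263,-0.159,0.006],[0.263,-0.159,0.006]],"roll":[0.17,0.34,0.51,0.68,0.85,1.02,1.19,1.36,1.53,1.7],"claw":[0.06,0.06,0.06,0.06,0.06,0.06,0.06,0.06,0.06,0.06]}'
python3 -m inch '{"xyz":[[0,0,0],[0,0,0],[0,0,0]],"roll":[0.02,0.02,0.02],"claw":[0.06,0.06,0.06]}'; python3 go.py 610.9 -345.9 10 167.2
python3 - <<'E'
from h import *
for n in("top","side"):
    p=env.capture(n);W=world(p);print(n,*top(W,(.4677,-.151),.028,.05,.05),*top(W,(.473,-.071),.055,.08,.035))
    print(top(W,(.612,-.346),.02,.05,.07) if n=="side" else "")
    if n=="side":cv2.imwrite("pics/s3.png",cv2.resize(p["frame"][110:330,230:450],None,fx=2.6,fy=2.6))
E
```

```text
t: 31.4
position: [0.61, -0.3463, 0.107]
tool_rot: [3.141, -0.004, 2.932]
contact_force: [-0.4, -0.2, 0.5]
width: 0.702
grip_force: 0.0
t: 31.78
position: [0.6107, -0.3451, 0.1099]
tool_rot: [3.141, -0.001, 2.921]
contact_force: [-0.0, -0.9, -1.1]
width: 0.706
grip_force: 0.0
shift [-0.0004 -0.0007  0.0999] roll 0.0027 rows 1.6 j [-0.51  0.63  0.14  1.09 -0.   -0.29] t 31.775
top [ 470.7 -149.1] [68.5 38.7] -4.4 230 34.7 [474.4 -72.5] [36.5 36.1] -42.5 132 65.9

side [ 467.  -150.1] [67.2 41. ] -5.3 226 34.4 [471.1 -72.9] [39.8 35.5] -82.1 160 65.0
(array([ 608.5, -346.9]), array([100.4,  33.7]), -9.7, 236, np.float64(28.7))
```

View pics/s3.png

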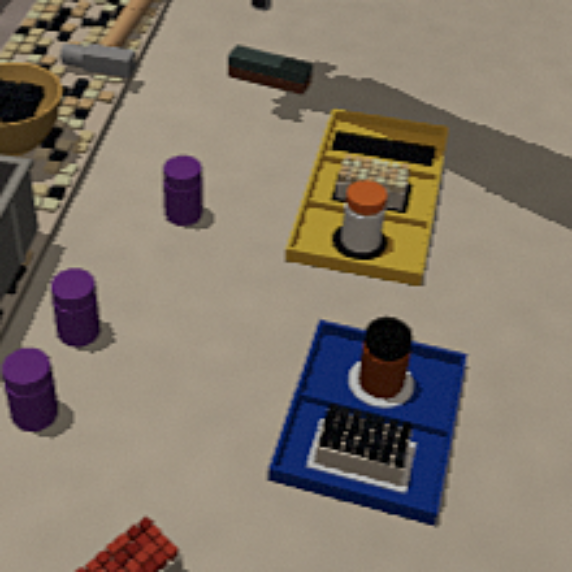

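The white jar and cream fragment are on their outlines, with even borders at (360,240) and (373,190) in the crop. Now the stone.

```bash
python3 -m inch '{"xyz":[[0,-0.001,0.035],[0,-0.001,0.06],[0,-0.001,0.08],[0,-0.001,0.094],[0,-0.001,0.1],[0,-0.001,0.1]],"roll":[0,0,0,0,0,0],"claw":[0.06,0.06,0.06,0.06,0.06,0.06]}'
python3 -m inch '{"xyz":[[0,0,0],[0,0,0],[0,0,0],[0,0,0],[0,0,0],[0,0,-0.02],[0,0,-0.06],[0,0,-0.1],[0,0,-0.1],[0,0,-0.1]],"roll":[0,0,0,0,0,0,0,0,0,0],"claw":[0.01,0.01,0.01,0.01,0.01,0.01,0.01,0.01,0.01,0.01]}' 60; python3 go.py 462 -230.7 70 175.9
```

```text
t: 32.62
position: [0.6108, -0.3465, 0.0102]
tool_rot: [3.142, -0.0, 2.919]
contact_force: [-0.0, 0.5, 0.3]
width: 0.698
grip_force: 0.0
t: 33.88
position: [0.6099, -0.346, 0.1087]
tool_rot: [3.141, -0.002, 2.919]
contact_force: [-0.0, 0.9, -1.6]
width: 0.314
grip_force: 60.6
shift [0.1696 0.0798 0.0391] roll -0.1507 rows 3.1 j [-0.52  0.63  0.14  1.09  0.   -0.29] t 33.875
```

```bash
python3 -m inch '{"xyz":[[0.02,0.01,0],[0.06,0.028,0],[0.1,0.047,0],[0.14,0.066,0],[0.162,0.076,0.005],[0.1696,0.08,0.02],[0.1696,0.08,0.039],[0.1696,0.08,0.039],[0.1696,0.08,0.039]],"roll":[-0.03,-0.06,-0.09,-0.12,-0.15,-0.15,-0.15,-0.15,-0.15],"claw":[0.01,0.01,0.01,0.01,0.01,0.01,0.01,0.01,0.01]}'; python3 go.py 462 -230.7 15 175.9
```

```text
t: 35.0
position: [0.4625, -0.2309, 0.0706]
tool_rot: [3.141, -0.001, 3.069]
contact_force: [-0.3, 0.3, -1.1]
width: 0.312
grip_force: 60.6
shift [0.0004 0.0001 0.0556] roll -0.0008 rows 0.9 j [-0.46  0.37 -0.43  0.77  0.   -0.39] t 35.0
```

```bash
python3 -m inch '{"xyz":[[0,0,0.02],[0,0,0.036],[0,0,0.047],[0,0,0.053],[0,0,0.055],[0,0,0.0557],[0,0,0.0557]],"roll":[0,0,0,0,0,0,0],"claw":[0.01,0.01,0.01,0.01,0.01,0.01,0.01]}'
python3 -m inch '{"xyz":[[0,0,0],[0,0,0],[0,0,0],[0,0,-0.02],[0,0,-0.05],[0,0,-0.1],[0,0,-0.13],[0.1,0.0,-0.15],[0.15,0,-0.15],[0.15,0,-0.15]],"roll":[0,0,0,0,0,0,0,0,0,0],"claw":[0.038,0.038,0.038,0.038,0.038,0.05,0.05,0.05,0.05,0.05]}'
python3 - <<'E'
from h import *
for n in("top","side"):
    p=env.capture(n);W=world(p);print(n,*top(W,(.4677,-.151),.028,.05,.05),*top(W,(.473,-.071),.055,.08,.035),*top(W,(.462,-.231),.024,.05,.052))
    print(*top(W,(.446,.186),.028,.05,.05),top(W,(.4375,.106),.055,.08,.035),top(W,(.599,.328),.023,.05,.06),top(W,(.477,.39),.052,.08,.04))
    c=(p["frame"][190:300,220:440],3) if n=="top" else (p["frame"][110:330,230:450],2.6)
    cv2.imwrite(f"pics/f{n}.png",cv2.resize(c[0],None,fx=c[1],fy=c[1]))
E
```

```text
t: 35.88
position: [0.4633, -0.2313, 0.0159]
tool_rot: [-3.141, 0.001, 3.069]
contact_force: [0.5, 0.4, -0.9]
width: 0.313
grip_force: 60.6
t: 37.12
position: [0.3099, -0.219, 0.1656]
tool_rot: [3.141, -0.002, 3.068]
contact_force: [0.6, -0.3, -1.1]
width: 0.584
grip_force: 0.0
top [ 470.6 -148.9] [68.9 38.1] -4.4 237 34.6 [475.7 -72.2] [36.1 36. ] -88.4 132 65.9 [ 464.6 -229.6] [98.7 29.4] -4.0 308 33.7
[449.5 185.2] [67.9 39.1] -5.7 236 34.9 (array([439.9, 105.7]), array([36. , 35.7]), -89.2, 133, np.float64(65.7)) (array([603. , 327.9]), array([69.2, 39.3]), 55.9, 251, np.float64(29.9)) (array([477.7, 390.2]), array([37.2, 36.3]), 60.9, 140, np.float64(61.4))
side [ 467.  -150.6] [67.4 43. ] -5.7 227 34.3 [470.8 -71.9] [37.4 36.3] -32.4 163 65.2 [ 460.8 -230.6] [99. 33.] -4.2 291 33.0
[444.9 185.8] [68.1 41.7] -6.3 489 34.3 (array([436.4, 107.1]), array([37.5, 36.4]), -83.8, 241, np.float64(65.1)) (array([599.7, 328.7]), array([69.8, 40.1]), 55.3, 753, np.float64(30.5)) (array([474.5, 390.5]), array([37.8, 37.4]), -79.7, 484, np.float64(61.8))
```

View pics/fside.png

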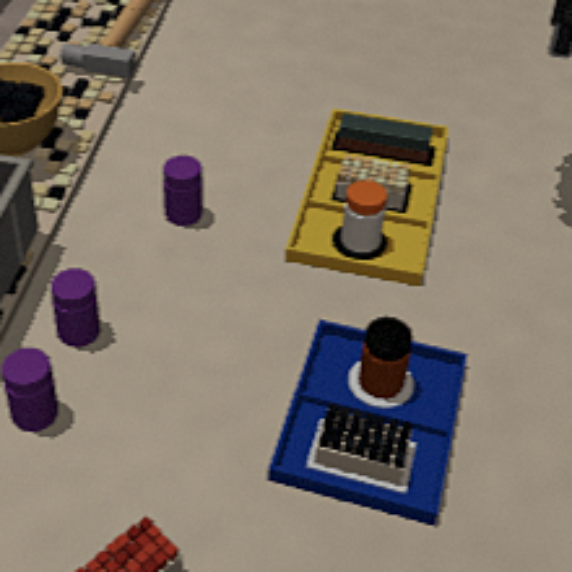

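View pics/ftop.png

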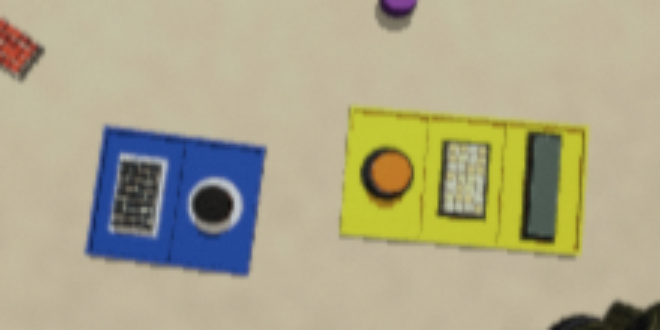

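Both views show all five things centred and lined up on their outlines, the trays unmoved, and the red fragment and green jar where they were. Handing in.

```bash
python3 -c "
from cell import env
print(env.finish_job())"
```

```text
the job is handed in; nothing more can be done
None
```

The job is handed in after about 37 s: both kits are made up, each piece within about 2 mm of its outline's centre by the cameras, and the trays, red fragment and green jar are where they were.

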